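Open the ratchet clamp on the label bench

ROBOT

A 7-joint arm with a two-finger parallel gripper is mounted at the origin on the work surface. World frame = base frame: x ahead of the robot, y to its left, z up, the work surface at z = 0. Lengths are in m, angles in degrees, forces in N, time in s.
With the tool pointing down it reaches from about 0.35 to 0.9 m from the base axis. Payload 8.1 kg.
Tool frame: the origin (TCP) lies midway between the tips of the shut fingers; the grasp point (between the pads) lies 19 mm behind it (hold_point_z is the distance from the TCP to the grasp point, in m); z points along the fingers, y is the direction in which the jaws open and shut (so a half turn about z gives the same grasp; the last joint's range is limited). The gripper opens to 92 mm and grips with 3 to 60 N. Pads are 19 mm wide; open, the fingers measure 130 mm over their backs; the gripper's body (75 mm by 190 mm) begins 47 mm behind the grasp point.
Start: joints at [-76.066, 24.895, 1.432, 90.138, -0.665, 64.973, -4.303], TCP at [0.212, 0.588, 0.227] pointing down, gripper open.
Joint ranges: [-149.89, 149.89], [-25.12, 119.58], [-72.63, 75.52], [4.76, 147.25], [-75.54, 255.54], [6.69, 114.76], [-157.13, 157.13]. Speed limits (degrees/s): [127.2, 127.2, 172.46, 172.46, 180, 180, 180].

INTERFACE

Orientations are given as [roll, pitch, yaw] about the fixed x, y, z axes, in that order (R = Rz(yaw) Ry(pitch) Rx(roll)).
In Python, from workcell import * gives the robot as it stands.
- The arm moves only by the tool drive_tool, never from a script. Its argument "steps" is text: rows parted by semicolons, each of 5 numbers parted by spaces: the finger opening in m, from 0 to 0.0918, then the shift along the tool's x, y, z in m, then the turn about the tool's z in degrees. A call has exactly 8 rows; each row is the pose to reach, as a shift and turn from the pose measured when the call began, along the tool's axes at that moment; what a row does not reach only later rows make up. A row lasts 1/12 s, in which the tool goes at most 41.7 mm and 7.16 degrees, less where a joint would pass 70% of its speed; a pose out of reach is approached as far as the arm can. A call with a gripper value outside its range is refused whole. The fingers move at their own pace and stop on an object; the grip force is fixed at half the most. Time passes only in rows, so rows that repeat a pose let the fingers close, or fill a call up. It gives the time, the measured TCP pose, the force and the opening at its end, in the units of the state.
- observe(): the state, without advancing time (a new reading comes with each control period).
- get_image(name): name is "scene" or "side" or "wrist"; returns a dict with "frame" (384x512x3 uint8, red, green, blue), "depth" (384x512 float32, m along the optical axis (not along the pixel's ray), 0 where there is no reading), "fx", "fy", "cx", "cy" (pixels), "R" (3x3) and "t" (3): a world point X has camera coordinates R X + t. Camera axes: x right, y down, z forward; pixel columns grow to the right and rows downward; lengths in m; the calibration is good to about 2 mm. A picture is of the moment at which its call begins.
- finish_job(): hands the job in, once; it reports no verdict.
Trained networks look in a picture, given as the dict that the camera call returned (one of the last four; its "shot" number tells which), for a name from the list of things; names that differ only in an ending like _2 or _b are one class to them, and where a whole thing is asked for, a point or a joint stands for the part that bears it (a point fixed in the world has none). Each returns a list of dicts, best first, with "p" (0 to 1); they miss things now and then, are a little off and sometimes report something else, mostly with a low value. They report only what shows in the picture. A call takes as long as a camera call. They do not tell look-alikes from the thing itself.
- trace(picture, thing): "mask" (384x512 bool, what is visible of it) and "at" ([column, row] in pixels, amid what is visible of it).
The state is a dict: "t": time; "joint_positions": joint angles; "qd": joint speeds; "tau": joint torques, N m; "tool_pos": TCP position; "orientation": TCP orientation; "force": force on the tool from outside, world axes, zero at the start; "torque": the same for the moment, N m; "width": finger opening in m.
Only numpy, scipy, OpenCV 4.12 (cv2) and the standard library are available. Lean on these libraries where they do the work, as an engineer would, in place of code of your own. Each camera call takes 0.05 s, during which the arm holds its last target.

TASK

Open up the ratchet clamp on the bench so that the stack of paper labels in it can be taken out later: press down the release pad on top of the sliding jaw, and while it is kept down push the jaw back along its bar, away from the labels, until it stands fully back at the end block. Then let go of the pad so that it springs up, and come away. Leave the labels lying where they are and do not knock the things standing around the clamp out of place.

Things in the scene. Friction and masses are not known exactly. Their poses are not given: they have to be found in the camera images.
- clamp: blue bed of the ratchet clamp, fixed to the table, 400 mm long (x) by 130 mm wide (y), with two runners (tops 42 mm high) and a steel bar between. Origin: centre of underside. Its +x is the direction in which the jaw opens, to the robot's left within 37 degrees: from the fixed jaw (wall 88 mm high, inner face at x = -170 mm) to the end block (60 mm high, face at x = 185 mm)
- jaw (a joint): position of the aluminium sliding jaw (80 mm long, 100 mm wide) along the clamp's +x, m: 0 = closest to the labels, 0.16 = fully back at the end block; starts at 0 to 0.07. Its centre is at clamp x = joint - 15 mm. About 6 N of friction; it stays where it is left. With the release pad up, the ratchet stops it from going back (after at most one 8 mm notch)
- release (a joint): how far the release pad is pressed straight down, m: 0 = up, 0.010 = fully down. It takes 3 N to start, 4.5 N at the bottom, and springs up when let go. Left alone it reads 0 to 0.005 (pawl in a notch or on a tooth). The ratchet is free above 0.006: press to 0.008 or more and keep it there while pushing
- release_pad (a point): centre of the top face of the release pad, moves with it: dark ribbed steel plate on top of the jaw, 38 mm along the clamp's x by 64 mm across, its top 92 mm above the table when fully up, 82 mm when fully down. Axes as the clamp's
- push_wall (a point): middle of the front face of the push wall, 105 mm above the table: the upright wall of the jaw behind the pad (23 mm along +x from the pad's centre), 90 mm across, 22 mm thick, top 118 mm above the table. A fingertip that stands on the pad and moves along +x meets this face and pushes the jaw. Axes as the clamp's
- labels: stack of round paper centre labels, 100 mm across, 30 mm high, lying flat on the clamp's runners near the fixed jaw (underside 42 mm, top 72 mm above the table); loose, 0.2 kg; origin: centre of its underside
- weight: turned brass weight with a stem, 76 mm across, 55 mm high, loose on the table on the clamp's +y side; origin: centre of underside
- tape: empty cardboard tape core, 90 mm across, 24 mm high, loose on the table on the clamp's -y side; origin: centre of underside
- mug: white mug, about 90 mm high, standing on the table beside the end block, on the clamp's +y side
- jar: closed jar, 70 mm across, 90 mm high, standing on the table beside the fixed jaw, on the clamp's -y side
There are look-alikes about, which are no part of the job. Leave any pink look-alike of the labels alone.

How it is judged (in metres and radians):
On the way, in this order (a step that is already met when the one before it is completed fails the run):
1. the release pad is pressed down while the jaw is still near the labels (value of joint release above 0.007 m and value of joint jaw below 0.08 m), for 0.1 s.
2. the jaw is being pushed back with the pad still down (value of joint release above 0.006 m and value of joint jaw above 0.1 m), for 0.05 s.
3. the jaw stands fully back (value of joint jaw above 0.154 m), for 0.1 s.
At the end, for the whole second after the job is handed in: The jaw stands within 6 mm of fully back and is at rest, the release pad has sprung up again (less than 6 mm down), and the label stack lies flat within 20 mm of where it was (value of joint jaw above 0.154 m and value of joint release below 0.006 m and velocity of joint jaw between -0.01 and 0.01 m/s and distance of labels from where it was at the start of the episode below 0.02 m and angle between labels's own z axis and vertical below 0.1 rad); the robot touches nothing.
It fails at once if the label stack is lifted, carried or shoved (more than 20 mm) (distance of labels from where it was at the start of the episode above 0.02 m).
It fails at once if the weight, tape core, mug or jar around the clamp is moved by more than 30 mm (distance of any of weight, tape, mug, jar from where it was at the start of the episode above 0.03 m).
It also fails if it takes over 35 s, if anything falls off the work surface, if the arm or the gripper's body presses on something with over 40 N, if the wrist force passes 120 N, or if a joint passes its speed limit or range.

## Working session

There is one attempt and no reset: what is moved stays moved. The work goes in short steps, Python scripts to look and compute and a tool call to move; the robot and the scene stay as the last step left them, time stands still between calls to the robot, and variables do not carry over. Pictures are saved under pics/ and viewed, and the job is handed in when it is done.

Besides the shell and the picture viewer there is one more tool, called after "Request:" by a JSON object that holds its "api" and its "payload". drive_tool: Moves the arm, as the interface text tells. Its arguments: {"type":"object","properties":{"steps":{"type":"string"}},"required":["steps"]}

```bash
ls; mkdir -p pics
cat > h.py <<'E'
from workcell import *
import numpy as np, cv2
def w(p,u,v,d=None):
    d=p["depth"][int(v),int(u)] if d is None else d
    c=np.array([(u-p["cx"])/p["fx"]*d,(v-p["cy"])/p["fy"]*d,d])
    return np.array(p["R"]).T@(c-np.array(p["t"]))
def proj(p,X):
    c=np.array(p["R"])@np.array(X)+np.array(p["t"]); return c[0]/c[2]*p["fx"]+p["cx"],c[1]/c[2]*p["fy"]+p["cy"]
def cloud(p):
    v,u=np.mgrid[:384,:512]; d=p["depth"]
    c=np.stack([(u-p["cx"])/p["fx"]*d,(v-p["cy"])/p["fy"]*d,d],-1)
    return (c-np.array(p["t"]))@np.array(p["R"])
E
python3 - <<'E'
from h import *
s=observe(); print(s)
for n in ["scene","side"]:
    p=get_image(n); cv2.imwrite(f"pics/{n}0.png",p["frame"][:,:,::-1]); C=cloud(p)
    np.savez(f"{n}0.npz",**{k:np.array(v) for k,v in p.items()})
    for th in ["clamp","jaw","release_pad","push_wall","labels"]:
        for r in trace(p,th)[:2]:
            m=r["mask"]&(p["depth"]>0); print(n,th,round(r["p"],2),r["at"],m.sum(),np.median(C[m],0).round(3) if m.any() else "")
E
```

```text
pics
{'t': 0.0, 'joint_positions': array([-76.0653071 ,  24.93658726,   1.43065744,  90.18835542,
        -0.66593385,  64.9741381 ,  -4.3045797 ]), 'qd': array([ 0.01102291, -0.00798619,  0.01848985,  0.02352613, -0.05040805,
        0.03056329, -0.01746383]), 'tau': array([ 9.32301518e-04, -6.67851591e+01,  9.85271707e-01, -3.14454675e+01,
       -6.05682191e-02,  4.30976506e-02,  1.53391925e-04]), 'tool_pos': array([0.21171857, 0.58750392, 0.2259485 ]), 'orientation': array([-1.79909505e+02,  6.98264418e-03,  1.60180726e+02]), 'force': array([-0.25109476, -0.19101311, -0.28385988]), 'torque': array([-0.01639621, -0.03841431,  0.00936336]), 'width': 0.09158474654321297}
scene clamp 0.77 [292.1, 223.2] 11184 [0.594 0.033 0.042]
scene jaw 0.94 [294.2, 204.4] 2334 [0.594 0.024 0.09 ]
scene release_pad 0.94 [288.3, 195.0] 408 [ 0.575 -0.004  0.092]
scene push_wall 0.98 [292.9, 208.5] 2430 [0.594 0.024 0.088]
scene labels 0.82 [190.3, 134.1] 1151 [ 0.515 -0.322  0.03 ]
scene labels 0.72 [245.7, 164.6] 1580 [ 0.542 -0.131  0.072]
side clamp 0.7 [245.8, 213.8] 6105 [ 0.559 -0.043  0.055]
side jaw 0.76 [245.6, 186.0] 1577 [ 0.572 -0.004  0.087]
side release_pad 0.54 [245.9, 184.3] 310 [ 0.571 -0.003  0.092]
side push_wall 0.57 [295.7, 225.8] 457 [ 0.679 -0.091  0.02 ]
side labels 0.91 [237.6, 321.8] 2078 [ 0.502 -0.333  0.03 ]
side labels 0.61 [239.0, 232.4] 1282 [ 0.531 -0.144  0.072]
```

Run:
```python
import cv2
for n in ["scene","side"]:
    f=cv2.imread(f"pics/{n}0.png"); cv2.imwrite(f"pics/{n}0b.png",cv2.resize(f,(800,600),interpolation=3))
f=cv2.imread("pics/scene0.png")[120:270,190:390]; cv2.imwrite("pics/crop0.png",cv2.resize(f,(800,600),interpolation=3))
```

```text
(no output)
```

View pics/scene0b.png

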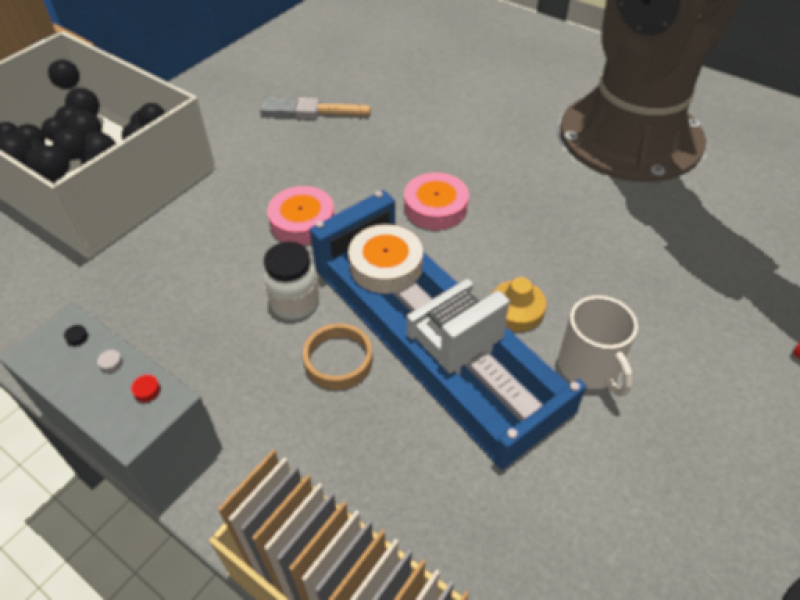

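View pics/side0b.png

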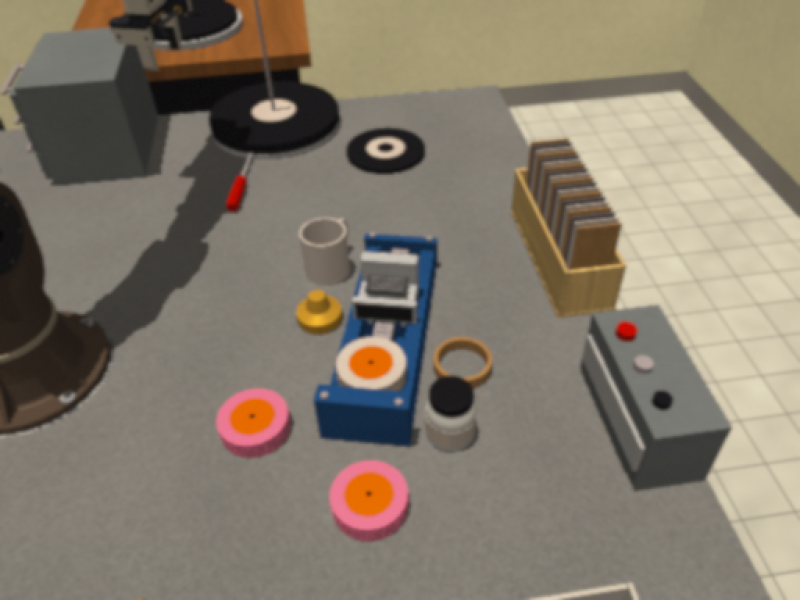

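View pics/crop0.png

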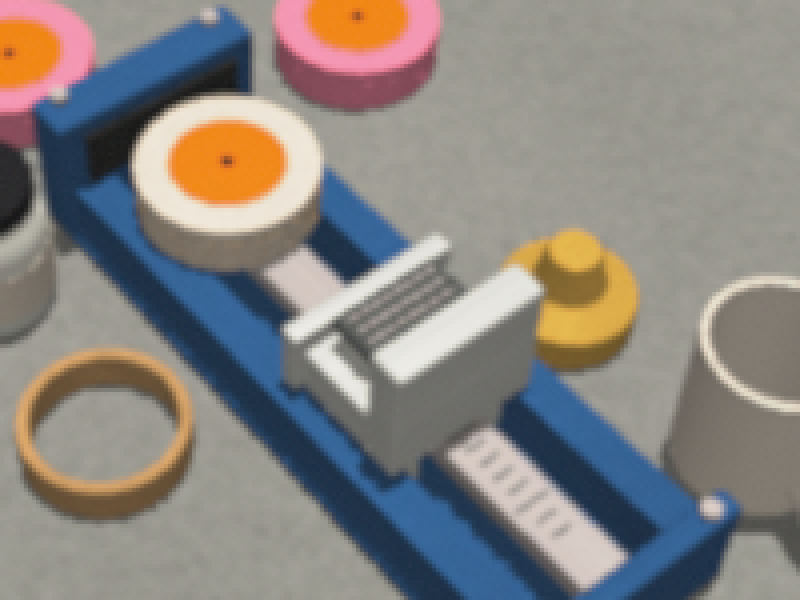

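Run:
```python
from h import *
for n in ["scene","side"]:
    p=get_image(n); C=cloud(p); ok=p["depth"]>0
    R={}
    for th in ["clamp","jaw","release_pad","labels","mug","jar","weight","tape"]:
        rs=[r for r in trace(p,th)]
        if th=="labels": rs=[r for r in rs if np.median(C[r["mask"]&ok],0)[2]>0.05]
        if rs: R[th]=rs[0]["mask"]&ok
    m=R["clamp"]; 
    Z=C[...,2]
    # blue pixels
    f=p["frame"].astype(int); blue=(f[...,2]>f[...,0]+35)&ok&(Z>0.02)&(Z<0.1)&(abs(C[...,1])<0.35)&(abs(C[...,0]-.58)<.2)
    for nm,sel in [("blue",blue),("runner",blue&(abs(Z-.042)<.006)),("blk60",blue&(abs(Z-.060)<.005)&(C[...,1]>0)),("wall88",blue&(abs(Z-.088)<.005)&(C[...,1]<0))]:
        P=C[sel][:,:2].astype(np.float32)
        if len(P)>10:
            r=cv2.minAreaRect(P*1000); print(n,nm,len(P),np.round(r[0],1),np.round(r[1],1),round(r[2],1), P.mean(0).round(3))
    box=ok&(abs(C[...,1])<0.2)&(abs(C[...,0]-.58)<.09)
    J=R["jaw"]
    for nm,sel in [("pad",R["release_pad"]&(abs(Z-.09)<.008)),("walltop",box&(abs(Z-.118)<.004)),("lip",J&(Z>.094)&(Z<.112))]:
        P=C[sel][:,:2].astype(np.float32)
        if len(P)>10:
            r=cv2.minAreaRect(P*1000); print(n,nm,len(P),np.round(r[0],1),np.round(r[1],1),round(r[2],1), P.mean(0).round(3),np.median(Z[sel]).round(4))
    print(np.histogram(Z[J],bins=np.arange(.03,.13,.005)))
    for k in R: print(n,k,C[R[k]].mean(0).round(3),C[R[k]].min(0).round(3),C[R[k]].max(0).round(3))
```

```text
scene blue 5041 [565.3 -32.7] [400.1 130.4] 74.0 [ 0.59  -0.003]
scene runner 2690 [568.1 -27.3] [387.4 126.9] 73.9 [0.595 0.011]
scene blk60 503 [617.8 152.1] [ 15.2 129.2] 74.1 [0.622 0.152]
scene wall88 576 [ 513.9 -209.5] [ 32.  129.1] 73.8 [ 0.516 -0.208]
scene pad 374 [572.1  -5.6] [32.9 65.2] 76.2 [ 0.575 -0.004] 0.0925
scene walltop 487 [584.   33.8] [22.7 90. ] 74.4 [0.586 0.035] 0.1181
scene lip 279 [579.1  15.3] [62.4 88.5] 73.2 [0.591 0.033] 0.1015
(array([  7,   7,  10,  73,  86, 100,  90, 106, 246,  88, 279,  97, 424,
        72,  67,  59,  74, 451,  22]), array([0.03 , 0.035, 0.04 , 0.045, 0.05 , 0.055, 0.06 , 0.065, 0.07 ,
       0.075, 0.08 , 0.085, 0.09 , 0.095, 0.1  , 0.105, 0.11 , 0.115,
       0.12 , 0.125]))
scene clamp [0.59  0.002 0.05 ] [ 0.372 -0.281 -0.002] [0.682 0.176 0.121]
scene jaw [0.589 0.016 0.087] [ 0.458 -0.08  -0.002] [0.63  0.056 0.121]
scene release_pad [ 0.575 -0.004  0.092] [ 0.539 -0.023  0.083] [0.621 0.015 0.119]
scene labels [ 0.54  -0.133  0.069] [ 0.422 -0.188  0.   ] [ 0.584 -0.089  0.077]
scene mug [0.49  0.16  0.054] [ 0.365  0.102 -
[... 909 characters left out ...]
075, 0.08 , 0.085, 0.09 , 0.095, 0.1  , 0.105, 0.11 , 0.115,
       0.12 , 0.125]))
side clamp [ 0.558 -0.075  0.058] [ 0.445 -0.243 -0.001] [0.681 0.239 0.121]
side jaw [0.572 0.    0.084] [ 0.513 -0.048 -0.001] [0.626 0.182 0.121]
side release_pad [ 0.57  -0.002  0.092] [ 0.537 -0.026  0.085] [0.602 0.025 0.097]
side labels [ 0.53  -0.143  0.072] [ 0.48  -0.197  0.043] [ 0.579 -0.089  0.088]
side mug [0.482 0.146 0.056] [ 0.442  0.111 -0.003] [0.527 0.312 0.094]
side jar [ 0.625 -0.242  0.064] [ 0.593 -0.263 -0.003] [ 0.676 -0.161  0.094]
side weight [0.46  0.021 0.028] [ 0.421 -0.005 -0.001] [0.498 0.096 0.058]
side tape [ 0.676 -0.102  0.016] [ 0.626 -0.157 -0.003] [ 0.723 -0.042  0.029]
```

Candidates: the release pad is at scene px (288,195) on the aluminium jaw, in the blue bed. The cream label stack is at (246,165) on the runners. The pink look-alikes are at about (192,135) and (279,127) on the table, off the clamp, and the knife and boxes don't matter here. The crop confirms the dark ribbed plate between a low lip and the push wall. Clamp yaw is about 74°, the pad centre is about (0.572, 0.000), and the jaw joint is about 0.054.

The gripper goes over first at its present height, with the fingers shut.

Request:
{"api": "drive_tool", "payload": {"steps": "0 -0.031 -0.025 0 7; 0 -0.062 -0.05 0 14; 0 -0.093 -0.075 0 21; 0 -0.124 -0.1 0 28; 0 -0.155 -0.125 0 35; 0 -0.186 -0.15 0 42; 0 -0.217 -0.175 0 49; 0 -0.248 -0.2 0 56"}}

```text
t: 2.17
tool_pos: [0.378, 0.3141, 0.227]
orientation: [180.0, -0.0, 103.8]
force: [0.8, 0.6, -0.5]
width: 0.0432
```

```bash
cat > go.py <<'E'
from h import *
import sys
from scipy.spatial.transform import Rotation as Ro
s=observe(); T=np.array([float(a) for a in sys.argv[1:4]])
R=Ro.from_euler('xyz',s["orientation"],degrees=True).as_matrix()
print("t",round(s["t"],2),"pos",s["tool_pos"].round(4),"rpy",s["orientation"].round(2),"F",s["force"].round(1),"w",round(s["width"],4))
print("q",s["joint_positions"].round(1))
print("tool shift",(R.T@(T-s["tool_pos"])).round(4),"turn",round(s["orientation"][2]-74,2))
a=np.radians(74);ux=np.array([np.cos(a),np.sin(a),0])
print("clamp x in tool",(R.T@ux).round(4),"clamp x of tcp",round(float(ux[:2]@(s["tool_pos"][:2]-[.564,-.033])),4),"y",round(float(np.array([-ux[1],ux[0]])@(s["tool_pos"][:2]-[.564,-.033])),4))
E
python3 go.py 0.573 0.003 0.14
```

```text
t 2.17 pos [0.378  0.3141 0.227 ] rpy [ 1.7997e+02 -4.0000e-02  1.0384e+02] F [ 0.8  0.6 -0.5] w 0.0432
q [-61.1  12.3  18.3 109.4  -4.5  58.9 -27. ]
tool shift [-0.3487  0.1148  0.0868] turn 29.84
clamp x in tool [8.674e-01 4.976e-01 8.000e-04] clamp x of tcp 0.2824 y 0.2744
```

Run:
```python
import sys; sys.path.insert(0,'.')
import numpy as np
import h
for n in ["scene","side"]:
    p=dict(np.load(n+"0.npz",allow_pickle=True)); C=h.cloud(p); a=np.radians(74)
    d=C[...,:2]-[.564,-.033]; x=d@[np.cos(a),np.sin(a)]; y=d@[-np.sin(a),np.cos(a)]
    for lo in np.arange(-.03,.085,.004):
        m=(p["depth"]>0)&(abs(y)<.03)&(x>=lo)&(x<lo+.004)
        print(n,round(lo,3),m.sum(),np.percentile(C[...,2][m],[10,50,95]).round(3) if m.sum() else "")
```

```text
scene -0.03 22 [0.038 0.041 0.043]
scene -0.026 3 [0.041 0.041 0.041]
scene -0.022 0 
scene -0.018 0 
scene -0.014 0 
scene -0.01 0 
scene -0.006 0 
scene -0.002 7 [0.082 0.083 0.084]
scene 0.002 50 [0.082 0.084 0.086]
scene 0.006 48 [0.082 0.083 0.085]
scene 0.01 29 [0.074 0.083 0.085]
scene 0.014 13 [0.072 0.091 0.092]
scene 0.018 53 [0.077 0.092 0.094]
scene 0.022 55 [0.091 0.093 0.094]
scene 0.026 52 [0.09  0.093 0.094]
scene 0.03 59 [0.091 0.093 0.095]
scene 0.034 52 [0.076 0.092 0.094]
scene 0.038 56 [0.091 0.093 0.094]
scene 0.042 43 [0.091 0.093 0.095]
scene 0.046 0 
scene 0.05 0 
scene 0.054 0 
scene 0.058 29 [0.117 0.119 0.12 ]
scene 0.062 61 [0.117 0.118 0.121]
scene 0.066 67 [0.01  0.118 0.12 ]
scene 0.07 71 [0.01  0.118 0.12 ]
scene 0.074 97 [0.01  0.117 0.12 ]
scene 0.078 575 [0.049 0.083 0.118]
scene 0.082 49 [0.009 0.039 0.042]
side -0.03 16 [0.039 0.041 0.042]
side -0.026 12 [0.039 0.04  0.042]
side -0.022 19 [0.009 0.04  0.041]
side -0.018 22 [0.011 0.039 0.044]
side -0.014 22 [0.008 0.039 0.042]
side -0.01 20 [0.008 0.04  0.042]
side -0.006 65 [0.009 0.064 0.079]
side -0.002 248 [0.041 0.063 0.082]
side 0.002 67 [0.009 0.071 0.085]
side 0.006 49 [0.008 0.082 0.084]
side 0.01 23 [0.008 0.081 0.083]
side 0.014 61 [0.008 0.088 0.093]
side 0.018 64 [0.008 0.089 0.094]
side 0.022 55 [0.011 0.089 0.094]
side 0.026 61 [0.008 0.073 0.094]
side 0.03 46 [0.01  0.091 0.094]
side 0.034 37 [0.008 0.092 0.094]
side 0.038 27 [0.091 0.092 0.095]
side 0.042 28 [0.089 0.092 0.094]
side 0.046 27 [0.09  0.092 0.094]
side 0.05 21 [0.09  0.092 0.094]
side 0.054 82 [0.091 0.102 0.117]
side 0.058 159 [0.091 0.104 0.118]
side 0.062 39 [0.113 0.118 0.12 ]
side 0.066 25 [0.117 0.118 0.12 ]
side 0.07 22 [0.116 0.118 0.12 ]
side 0.074 24 [0.116 0.117 0.12 ]
side 0.078 7 [0.116 0.117 0.117]
side 0.082 0
```

Request:
{"api": "drive_tool", "payload": {"steps": "0 -0.038 0.0125 0 5; 0 -0.076 0.025 0 10; 0 -0.114 0.0375 0 15; 0 -0.152 0.05 0 20; 0 -0.19 0.0625 0 25; 0 -0.228 0.075 0 28; 0 -0.266 0.0875 0 30; 0 -0.304 0.1 0.02 30"}}

```text
t: 2.83
tool_pos: [0.5495, 0.0432, 0.2111]
orientation: [179.7, -0.2, 73.7]
force: [1.7, 1.1, 1.2]
width: 0.0007
```

```bash
python3 go.py 0.5742 0.0026 0.12
```

```text
t 2.83 pos [0.5495 0.0432 0.2111] rpy [179.69  -0.21  73.7 ] F [1.7 1.1 1.2] w 0.0007
q [-34.   20.   32.1 104.  -12.3  59.1 -13.5]
tool shift [-0.0323  0.0346  0.0911] turn -0.3
clamp x in tool [ 1.     -0.0052  0.0037] clamp x of tcp 0.0692 y 0.0349
```

Aligned. Next, move over the pad and down to z ≈ 0.12, then settle.

Request:
{"api": "drive_tool", "payload": {"steps": "0 -0.011 0.012 0 -0.3; 0 -0.022 0.024 0.01 -0.3; 0 -0.032 0.0345 0.03 -0.3; 0 -0.032 0.0345 0.055 -0.3; 0 -0.032 0.0345 0.08 -0.3; 0 -0.032 0.0345 0.091 -0.3; 0 -0.032 0.0345 0.091 -0.3; 0 -0.032 0.0345 0.091 -0.3"}}

```text
t: 3.5
tool_pos: [0.5742, 0.0031, 0.1204]
orientation: [179.7, -0.2, 74.0]
force: [0.8, -0.8, 0.9]
width: 0.0007
```

```bash
python3 go.py 0.5742 0.0026 0.081
python3 - <<'E'
from h import *
for n in ["scene","side"]:
    p=get_image(n); c,r=proj(p,[.574,.003,.1]); c,r=int(c),int(r)
    f=p["frame"][r-60:r+60,c-80:c+80,::-1]; cv2.imwrite(f"pics/{n}1.png",cv2.resize(f,(640,480),interpolation=3))
E
```

```text
t 3.5 pos [0.5742 0.0031 0.1204] rpy [179.71  -0.19  74.01] F [ 0.8 -0.8  0.9] w 0.0007
q [-26.4  28.2  29.4 106.6 -17.9  49.4  -4.2]
tool shift [-0.0006 -0.0001  0.0394] turn 0.01
clamp x in tool [1.0e+00 2.0e-04 3.4e-03] clamp x of tcp 0.0375 y 0.0001
```

View pics/scene1.png

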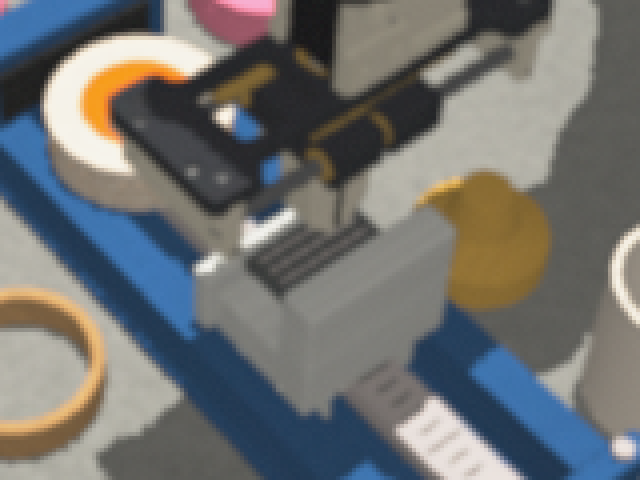

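View pics/side1.png

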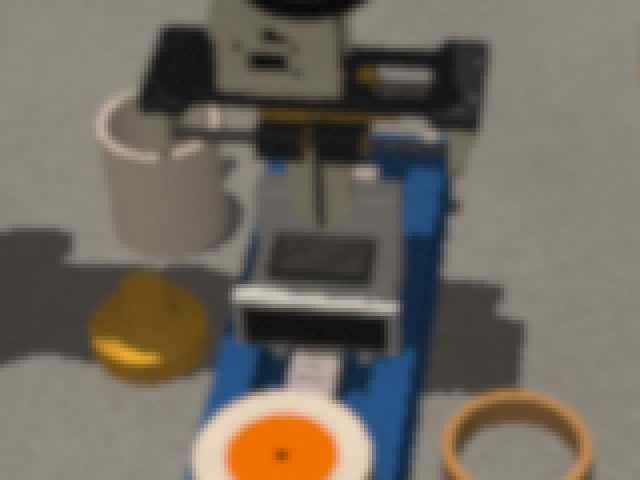

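The scene view shows the shut fingers above the dark pad, in front of the push wall, and the side view shows them centred across it. Now press down slowly to z ≈ 0.083.

Request:
{"api": "drive_tool", "payload": {"steps": "0 0 0 0.010 0; 0 0 0 0.02 0; 0 0 0 0.026 0; 0 0 0 0.03 0; 0 0 0 0.034 0; 0 0 0 0.037 0; 0 0 0 0.0375 0; 0 0 0 0.0375 0"}}

```text
t: 4.27
tool_pos: [0.5754, 0.0032, 0.084]
orientation: [179.6, -0.3, 74.0]
force: [-1.5, 0.5, 4.0]
width: 0.0006
```

```bash
python3 go.py 0.5742 0.0026 0.081
python3 - <<'E'
from h import *
for n in ["scene","side"]:
    p=get_image(n); c,r=proj(p,[.574,.003,.1]); c,r=int(c),int(r)
    f=p["frame"][r-60:r+60,c-80:c+80,::-1]; cv2.imwrite(f"pics/{n}2.png",cv2.resize(f,(640,480),interpolation=3))
    C=cloud(p);a=np.radians(74)
    d=C[...,:2]-[.564,-.033]; x=d@[np.cos(a),np.sin(a)]; y=d@[-np.sin(a),np.cos(a)]
    m=(p["depth"]>0)&(x>.02)&(x<.05)&(abs(y)>.022)&(abs(y)<.03); print(n,m.sum(),np.percentile(C[...,2][m],[10,30,50,70,90]).round(4))
E
```

```text
t 4.27 pos [0.5754 0.0032 0.084 ] rpy [179.59  -0.26  74.02] F [-1.5  0.5  4. ] w 0.0006
q [-25.1  31.   27.8 108.2 -20.   45.1  -2.5]
tool shift [-0.001 -0.001  0.003] turn 0.02
clamp x in tool [1.0e+00 3.0e-04 4.5e-03] clamp x of tcp 0.038 y -0.0009
scene 292 [0.0846 0.1814 0.1935 0.4114 0.4904]
side 153 [0.0095 0.0834 0.0862 0.2583 0.4913]
```

View pics/scene2.png

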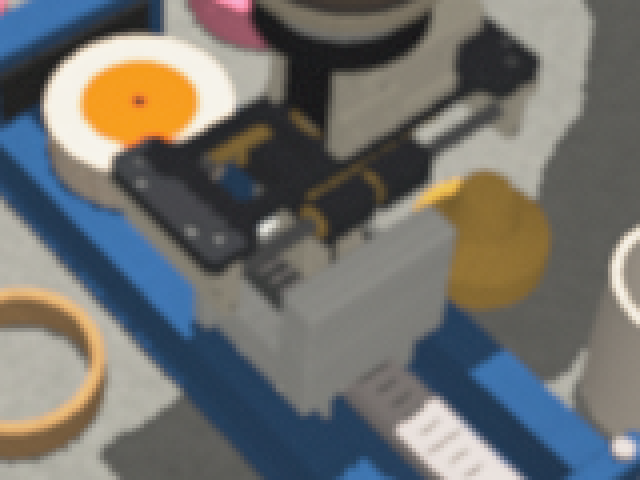

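Request:
{"api": "drive_tool", "payload": {"steps": "0 0 0 0.001 0; 0 0 0 0.002 0; 0 0 0 0.003 0; 0 0 0 0.003 0; 0 0 0 0.0035 0; 0 0 0 0.0035 0; 0 0 0 0.0035 0; 0 0 0 0.0035 0"}}

```text
t: 5.03
tool_pos: [0.5759, 0.0031, 0.0821]
orientation: [179.5, -0.3, 74.0]
force: [-6.1, 0.6, 18.4]
width: 0.0007
```

```bash
python3 go.py 0.5742 0.0026 0.081
```

```text
t 5.03 pos [0.5759 0.0031 0.0821] rpy [179.52  -0.32  74.01] F [-6.1  0.6 18.4] w 0.0007
q [-25.   31.1  27.6 108.3 -20.1  44.8  -2.3]
tool shift [-0.001  -0.0015  0.0011] turn 0.01
clamp x in tool [1.0e+00 1.0e-04 5.6e-03] clamp x of tcp 0.038 y -0.0015
```

The pad is bottomed: z = 0.082, 18 N. Now push along tool +x (clamp +x), keeping a slight downward bias.

Request:
{"api": "drive_tool", "payload": {"steps": "0 0.004 0 0.001 0; 0 0.010 0 0.001 0; 0 0.017 0 0.001 0; 0 0.025 0 0.0011 0; 0 0.033 0 0.0012 0; 0 0.041 0 0.0012 0; 0 0.049 0.001 0.0013 0; 0 0.056 0.001 0.0013 0"}}

```text
t: 5.7
tool_pos: [0.5912, 0.0556, 0.0821]
orientation: [179.6, -0.3, 73.9]
force: [-11.3, -3.8, 20.4]
width: 0.0003
```

```bash
python3 go.py 0.5742 0.0026 0.081
```

```text
t 5.7 pos [0.5912 0.0556 0.0821] rpy [179.62  -0.26  73.94] F [-11.3  -3.8  20.4] w 0.0003
q [-29.6  32.6  27.7 105.6 -20.4  46.3  -7.4]
tool shift [-0.0556 -0.0017  0.0009] turn -0.06
clamp x in tool [ 1.     -0.0011  0.0045] clamp x of tcp 0.0927 y -0.0018
```

Request:
{"api": "drive_tool", "payload": {"steps": "0 0.007 -0.0005 0.0006 0; 0 0.015 -0.001 0.0006 0; 0 0.023 -0.0015 0.0006 0; 0 0.031 -0.0015 0.0007 0; 0 0.039 -0.0015 0.0007 0; 0 0.047 -0.0015 0.0008 0; 0 0.053 -0.0015 0.0008 0; 0 0.057 -0.0015 0.0008 0"}}

```text
t: 6.37
tool_pos: [0.6067, 0.1092, 0.0823]
orientation: [179.5, -0.2, 73.9]
force: [-1.0, -5.5, 9.9]
width: 0.0005
```

```bash
python3 go.py 0.5742 0.0026 0.081
```

```text
t 6.37 pos [0.6067 0.1092 0.0823] rpy [179.48  -0.19  73.88] F [-1.  -5.5  9.9] w 0.0005
q [-34.   34.3  27.9 102.4 -20.8  47.8 -12.4]
tool shift [-0.1115 -0.0016  0.0009] turn -0.12
clamp x in tool [ 1.     -0.0022  0.0033] clamp x of tcp 0.1485 y -0.0019
```

Request:
{"api": "drive_tool", "payload": {"steps": "0 0.002 0 0.0006 0; 0 0.004 0 0.0006 0; 0 0.006 0 0.0006 0; 0 0.007 0 0.0006 0; 0 0.008 0 0.0006 0; 0 0.008 0 0.0006 0; 0 0.008 0 0.0006 0; 0 0.008 0 0.0006 0"}}

```text
t: 7.03
tool_pos: [0.608, 0.113, 0.0823]
orientation: [179.5, 0.0, 73.7]
force: [-8.2, -9.3, 14.0]
width: 0.0004
```

```bash
python3 go.py 0.5742 0.0026 0.081
python3 - <<'E'
from h import *
for n in ["scene"]:
    p=get_image(n); c,r=proj(p,[.607,.12,.1]); c,r=int(c),int(r)
    f=p["frame"][r-60:r+60,c-80:c+80,::-1]; cv2.imwrite(f"pics/{n}3.png",cv2.resize(f,(640,480),interpolation=3))
    C=cloud(p);a=np.radians(74)
    d=C[...,:2]-[.564,-.033]; x=d@[np.cos(a),np.sin(a)]; y=d@[-np.sin(a),np.cos(a)]
    m=(p["depth"]>0)&(abs(C[...,2]-.118)<.003)&(abs(y)<.045)&(x>.1)&(x<.22); print(m.sum(),np.percentile(x[m],[2,10,50,90,98]).round(4))
E
```

```text
t 7.03 pos [0.608  0.113  0.0823] rpy [1.7952e+02 3.0000e-02 7.3710e+01] F [-8.2 -9.3 14. ] w 0.0004
q [-34.4  34.6  28.  102.  -20.7  48.2 -13. ]
tool shift [-0.1154 -0.0015  0.0013] turn -0.29
clamp x in tool [ 1.e+00 -5.e-03 -5.e-04] clamp x of tcp 0.1525 y -0.0021
383 [0.1657 0.1689 0.1784 0.184  0.185 ]
```

View pics/scene3.png

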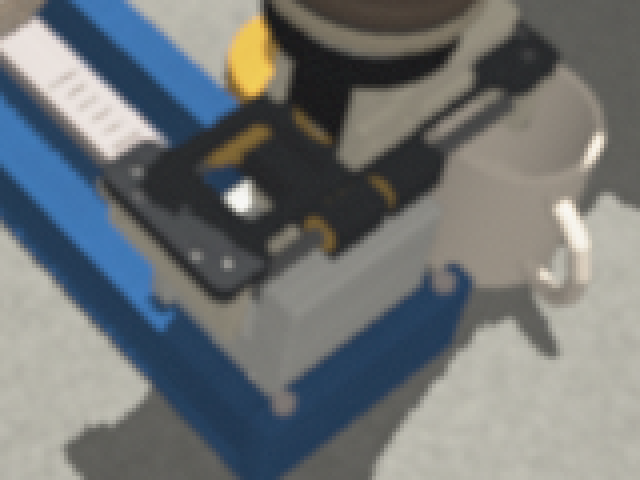

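The jaw's rear face is at clamp x ≈ 0.185, against the end block, and the tool stalled there. Now lift straight up.

Request:
{"api": "drive_tool", "payload": {"steps": "0 0.001 0 -0.004 0; 0 0.0005 0 -0.01 0; 0 0 0 -0.018 0; 0 -0.001 0 -0.03 0; 0 -0.002 0 -0.05 0; 0 -0.003 0 -0.08 0; 0 -0.003 0 -0.115 0; 0 -0.003 0 -0.15 0"}}

```text
t: 7.75
tool_pos: [0.6057, 0.1105, 0.2344]
orientation: [179.5, 0.0, 73.7]
force: [1.0, -0.9, 0.6]
width: 0.0007
```

Request:
{"api": "drive_tool", "payload": {"steps": "0 -0.02 0 -0.01 0; 0 -0.05 0 -0.02 0; 0 -0.08 0 -0.03 0; 0 -0.12 0 -0.03 0; 0 -0.15 0 -0.03 0; 0 -0.17 0 -0.03 0; 0 -0.17 0 -0.03 0; 0 -0.17 0 -0.03 0"}}

```text
t: 8.42
tool_pos: [0.5578, -0.0538, 0.2656]
orientation: [179.4, -0.0, 73.6]
force: [0.9, 0.7, -0.5]
width: 0.0002
```

```bash
python3 go.py 0.5742 0.0026 0.081
python3 - <<'E'
from h import *
for n in ["scene","side"]:
    p=get_image(n); cv2.imwrite(f"pics/{n}4.png",cv2.resize(p["frame"][:,:,::-1],(800,600),interpolation=3))
    C=cloud(p);a=np.radians(74)
    d=C[...,:2]-[.564,-.033]; x=d@[np.cos(a),np.sin(a)]; y=d@[-np.sin(a),np.cos(a)]; Z=C[...,2]
    m=(p["depth"]>0)&(abs(Z-.118)<.003)&(abs(y)<.045)&(x>.1)&(x<.22); print(n,m.sum(),np.percentile(x[m],[2,10,50,90,98]).round(4))
    m=(p["depth"]>0)&(abs(y)<.028)&(x>.124)&(x<.15)&(Z<.13);print("pad",m.sum(),np.percentile(Z[m],[10,30,50,70,90]).round(4) if m.any() else "")
    q=dict(np.load(n+"0.npz",allow_pickle=True)); C0=cloud(q); d0=C0[...,:2]-[.564,-.033]
    for P,CC in ((q,C0),(p,C)):
        dd=CC[...,:2]-[.564,-.033]; xx=dd@[np.cos(a),np.sin(a)]; yy=dd@[-np.sin(a),np.cos(a)]
        m=(P["depth"]>0)&(abs(CC[...,2]-.072)<.003)&(abs(yy)<.07)&(xx>-.165)&(xx<-.02); print("labels",m.sum(),CC[m].mean(0).round(4))
E
```

```text
t 8.42 pos [ 0.5578 -0.0538  0.2656] rpy [ 1.7944e+02 -1.0000e-02  7.3560e+01] F [ 0.9  0.7 -0.5] w 0.0002
q [-27.1  18.3  36.1  98.7 -11.6  66.2  -4.2]
tool shift [ 0.0587 -0.002   0.1846] turn -0.44
clamp x in tool [ 1.0e+00 -7.6e-03  2.0e-04] clamp x of tcp -0.0217 y 0.0003
scene 557 [0.1639 0.166  0.175  0.1833 0.1847]
pad 402 [0.0905 0.0918 0.0924 0.093  0.094 ]
labels 1285 [ 0.5339 -0.1382  0.0724]
labels 1279 [ 0.5339 -0.138   0.0724]
side 150 [0.1604 0.1624 0.1702 0.1808 0.1834]
pad 227 [0.0083 0.0725 0.091  0.0925 0.0939]
labels 1153 [ 0.5294 -0.1404  0.0723]
labels 1137 [ 0.5292 -0.1403  0.0722]
```

View pics/scene4.png

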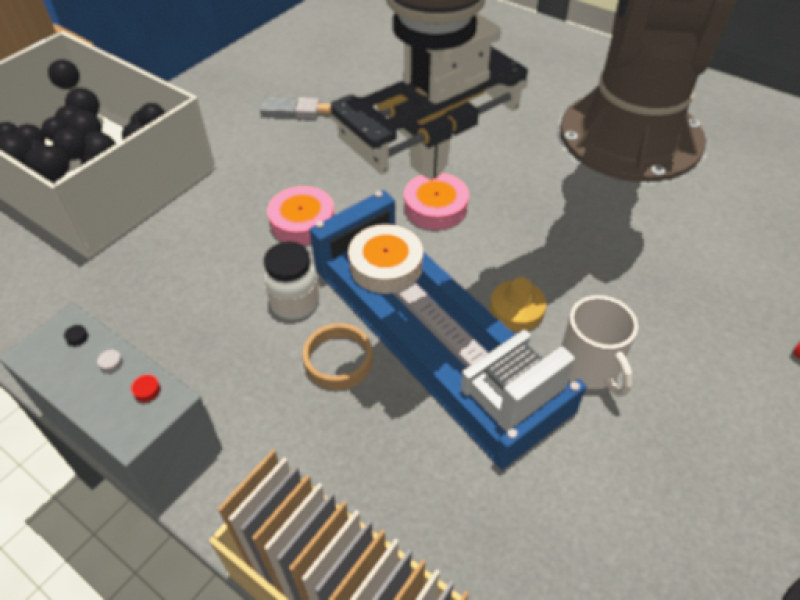

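View pics/side4.png

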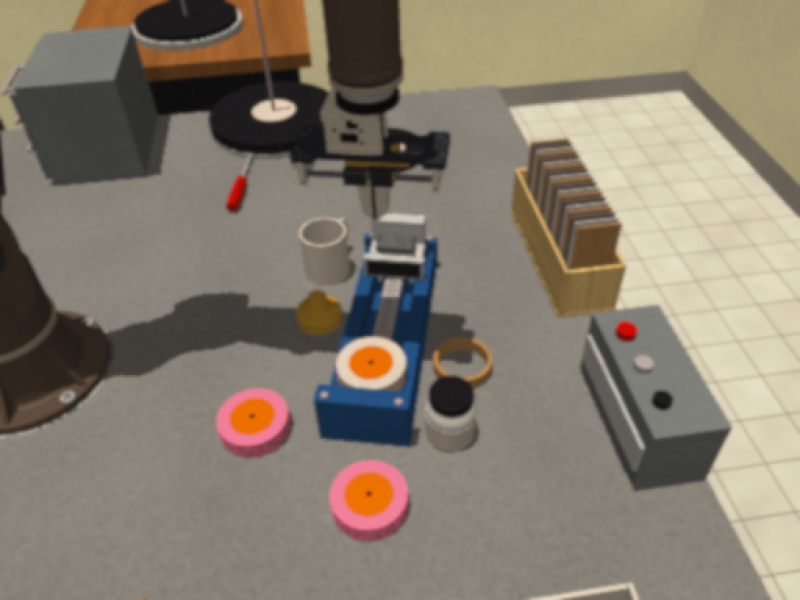

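The pictures show the jaw against the end block (scene px of 800x600: (520,375)), the labels unmoved at (386,255), and the weight, mug, jar and tape where they were. The pad is up at about 92 mm, and the arm is clear.

```bash
python3 -c "
from workcell import *
print(finish_job())"
```

```text
the job is handed in; nothing more can be done
None
```

The clamp is open: I pressed the release pad fully down with the shut fingers, pushed the jaw back to the end block with the pad held down, then lifted off. The job was handed in at about 8.5 s and no verdict was reported.

What the last checks showed:
- **Pressing:** the pad reached the bottom at z ≈ 0.082 m with about 18 N. The tool stayed at 0.082 m through the whole push.
- **Jaw:** its rear face is at clamp x ≈ 0.185 m, which is the end block face (scene view). The side view reads about 0.183 m. Both are within tolerance.
- **Pad:** it has sprung back up to about 92 mm in the scene view. The side view is partly blocked there, but its median is 91 mm.
- **Labels:** the stack has moved less than 0.5 mm in both views.
- **Things around the clamp:** the weight, tape core, mug and jar look unmoved in both pictures; I did not re-measure their positions.
- **Arm:** it is clear of everything, with force readings near zero.

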